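Re-rack the reagent dropper bottles in reverse order

ROBOT

A 6-joint arm with a two-finger parallel gripper is mounted at the origin on the work surface. World frame = base frame: x ahead of the robot, y to its left, z up, the work surface at z = 0. Lengths are in m, angles in rad, forces in N, time in s.
With the tool pointing down it reaches from about 0.375 to 0.9 m from the base axis. Payload 3.1 kg.
Tool frame: the origin (TCP) lies between the finger pads; the fingertips stand 17 mm ahead of it and the grasp point (between the pads) lies 2 mm behind it; z points along the fingers, y is the direction in which the jaws open and shut (so a half turn about z gives the same grasp; the last joint's range is limited). The gripper opens to 85 mm and grips with 20 to 120 N. Pads are 22 mm wide; open, the fingers measure 114 mm over their backs; the gripper's body (76 mm by 85 mm) begins 54 mm behind the grasp point. The pads swing forward as they close: fully open they stand 13 mm farther back than shut.
Start: joints at [0.945, 0.527, 1.433, -0, 1.181, -0.178], TCP at [0.271, 0.563, 0.248] pointing down, gripper open.
Joint ranges: [-3.08, 3.08], [-0.75, 2.2], [0.22, 2.44], [-1.43, 4.57], [0, 2.65], [-2.85, 2.85]. Speed limits (rad/s): [2.79, 2.79, 3.14, 3.14, 3.14, 3.14].

INTERFACE

Orientations are given as a unit quaternion [x, y, z, w].
In Python, from station import manip, snapshot, camera_info, sign_off, search_frame, landmark_of gives the robot as it stands.
- The arm moves only by the tool play_rows, never from a script. Its argument "rows" is a list of rows, each an object of numbers: "grip": the finger opening in cm, from 0 to 8.54; "x", "y", "z": the shift along the world's x, y, z in cm; "roll": the turn about the world's z in rad. A call has 1 to 20 rows; each row is the pose to reach, as a shift and turn from the pose measured when the call began; what a row does not reach only later rows make up. A row lasts 1/10 s, in which the tool goes at most 50 mm and 8.59 degrees, less where a joint would pass 70% of its speed; a pose out of reach is approached as far as the arm can. A call with a gripper value outside its range is refused whole. The fingers move at their own pace and stop on an object; "grip_force" is the grip in N (left out, the last holds). Time passes only in rows, so rows that repeat a pose let the fingers close. It gives the time, the measured TCP pose, the force and the opening at its end, in the units of the state.
- manip.sense(): the state, without advancing time (a new reading comes with each control period).
- snapshot(name): name is "side" or "top" or "wrist"; returns the picture (480x640x3 uint8, red, green, blue); there is no depth.
- camera_info(name): a dict with "fx", "fy", "cx", "cy" (pixels), "R" (3x3) and "t" (3): a world point X has camera coordinates R X + t. Camera axes: x right, y down, z forward; pixel columns grow to the right and rows downward; lengths in m; the calibration is good to about 2 mm. A picture is of the moment at which its call begins: read the wrist's pose just before it. camera_info takes no time and is no camera call; for the wrist camera it gives the pose at the moment of the call.
- sign_off(): hands the job in, once; it reports no verdict.
Trained networks look in the newest picture that a camera, given by its name, has taken for a name from the list of things; names that differ only in an ending like _2 or _b are one class to them, and where a whole thing is asked for, a point or a joint stands for the part that bears it (a point fixed in the world has none). Each returns a list of dicts, best first, with "score" (0 to 1); they miss things now and then, are a little off and sometimes report something else, mostly with a low value. They report only what shows in the picture. A call takes as long as a camera call. They do not tell look-alikes from the thing itself.
- search_frame(label, camera): "point" ([column, row] in pixels, amid what is visible of it).
- landmark_of(label, camera): "point" ([column, row] in pixels: a listed point, or the origin of a listed thing).
The state is a dict: "t": time; "q": joint angles; "qd": joint speeds; "tau": joint torques, N m; "tcp_pos": TCP position; "tool_rot": TCP orientation; "force": force on the tool from outside, world axes, zero at the start; "ft_torque": the same for the moment, N m; "finger_gap": opening from 0.0 (shut) to 1.0 (fully open).
Only numpy, scipy, OpenCV 4.12 (cv2) and the standard library are available. Lean on these libraries where they do the work, as an engineer would, in place of code of your own. Each camera call takes 0.05 s, during which the arm holds its last target. There are 200 camera calls.

TASK

Move the four dropper bottles from the full rack into the empty rack in reverse order: the bottle nearest the wire loop of the full rack goes into the well farthest from the wire loop of the empty rack, and so on along the row, so that each well ends up with one bottle. They are glass: keep them upright, set each one down on the floor of its well without dropping it, and leave them all standing there.

Things in the scene. Friction and masses are not known exactly. Their poses are not given: they have to be found in the camera images.
- bottle_teat: Loose amber glass bottle with a tall slender dropper teat: round body 28 mm across, straight from 0 to 49 mm above the underside, white collar 19 mm across to 65 mm, white teat 13 mm across to its top at 82 mm. About 50 to 100 g. Origin: centre of the underside; z points up to the cap.
- bottle_cone: Loose amber glass slim bottle with a pointed nozzle cap: round body 24 mm across, straight from 0 to 52 mm above the underside, white cone (21 mm across at its foot, 6 mm at its tip) from 55 mm to its top at 78 mm. About 50 to 100 g. Origin: centre of the underside; z points up to the cap.
- bottle_wide: Loose amber glass squat bottle with a wide flat cap: round body 32 mm across, straight from 0 to 47 mm above the underside, flat white cap 31 mm across up to its top at 59 mm. About 50 to 100 g. Origin: centre of the underside; z points up to the cap.
- bottle_square: Loose amber glass square bottle: body 24 x 24 mm, straight from 0 to 50 mm above the underside, small round white cap 17 mm across up to its top at 68 mm. Its x and y axes are normal to its flat faces, which start parallel to the full rack's sides to within 0.15 rad. About 50 to 100 g. Origin: centre of the underside; z points up to the cap.
- full_rack: Rack whose four wells (the seat bodies, in any order) hold the bottles at the start: flat grey tray 66 x 256 x 8 mm, fixed, steel wire loop at one end. Origin: centre of its underside, on the table; y runs along the row towards the loop (loop reaches y = 152 mm). Wells at x = 0, y = 96, 32, -32, -96 mm: inside 50 mm across, floor 11 mm and rim 23 mm above the table. 
- empty_rack: Rack with four empty white wells, may be nearer or farther than the full one: flat grey tray 66 x 256 x 8 mm, fixed, steel wire loop at one end. Origin: centre of its underside, on the table; y runs along the row towards the loop (loop reaches y = 152 mm). Wells at x = 0, y = 96, 32, -32, -96 mm: inside 50 mm across, floor 11 mm and rim 23 mm above the table. 
- seat_teat: The fixed white well of the full rack in which bottle_teat stands at the start (it marks that bottle's starting place in the row; all four look alike). Cup 54 mm across outside, 50 mm inside, 15 mm high, floor 3 mm thick. Origin: centre of its underside, 8 mm above the table; axes as those of full_rack.
- seat_cone: The fixed white well of the full rack in which bottle_cone stands at the start (it marks that bottle's starting place in the row; all four look alike). Cup 54 mm across outside, 50 mm inside, 15 mm high, floor 3 mm thick. Origin: centre of its underside, 8 mm above the table; axes as those of full_rack.
- seat_wide: The fixed white well of the full rack in which bottle_wide stands at the start (it marks that bottle's starting place in the row; all four look alike). Cup 54 mm across outside, 50 mm inside, 15 mm high, floor 3 mm thick. Origin: centre of its underside, 8 mm above the table; axes as those of full_rack.
- seat_square: The fixed white well of the full rack in which bottle_square stands at the start (it marks that bottle's starting place in the row; all four look alike). Cup 54 mm across outside, 50 mm inside, 15 mm high, floor 3 mm thick. Origin: centre of its underside, 8 mm above the table; axes as those of full_rack.
Not all that is in view belongs to the job. What is shaped like the bottle_cone but yellow is not meant.

How it is judged:
By the outcome, as a careful person would: the job done as asked, in the order asked, and still so for the second after the job is handed in, with the robot touching nothing.
It also fails if it takes over 93 s, if anything falls off the work surface, if the arm or the gripper's body presses on something with over 40 N, if the wrist force passes 120 N, or if a joint passes its speed limit or range.

## Working session

There is one attempt and no reset: what is moved stays moved. The work goes in short steps, Python scripts to look and compute and a tool call to move; the robot and the scene stay as the last step left them, time stands still between calls to the robot, and variables do not carry over. Pictures are saved under pics/ and viewed, and the job is handed in when it is done.

Besides the shell and the picture viewer there is one more tool, called after ">>>" by a JSON object that holds its "op" and its "data", one argument or row to a line. play_rows: Moves the arm, as the interface text tells. Its arguments: {"type":"object","properties":{"rows":{"type":"array","items":{"type":"object","properties":{"grip":{"type":"number"},"x":{"type":"number"},"y":{"type":"number"},"z":{"type":"number"},"roll":{"type":"number"}}}},"grip_force":{"type":"number"}},"required":["rows"]}

```bash
mkdir -p pics; ls; cat > h.py <<'E'
import numpy as np, cv2
from station import *
def snap(n,f):
    im=snapshot(n); cv2.imwrite(f'pics/{f}.png',im[:,:,::-1]); return im
def back(ci,p,z):
    R=np.array(ci['R']);t=np.array(ci['t']);c=-R.T@t
    d=R.T@np.array([(p[0]-ci['cx'])/ci['fx'],(p[1]-ci['cy'])/ci['fy'],1])
    return c+d*(z-c[2])/d[2]
def proj(ci,X):
    v=np.array(ci['R'])@np.array(X)+np.array(ci['t']); return np.array([ci['fx']*v[0]/v[2]+ci['cx'],ci['fy']*v[1]/v[2]+ci['cy']])
E
python3 - <<'E'
from h import *
np.set_printoptions(precision=4,suppress=True)
print(manip.sense())
for n in ['top','side','wrist']: snap(n,n+'0'); c=camera_info(n); print(n,c['fx'],-np.array(c['R']).T@np.array(c['t']),np.array(c['R'])[2])
ci=camera_info('top')
for l,z in [('bottle_teat',.011),('bottle_cone',.011),('bottle_wide',.011),('bottle_square',.011),('full_rack',0),('empty_rack',0)]:
    for r in landmark_of(l,'top')[:3]: print(l,r, back(ci,r['point'],z)[:2])
E
```

```text
pics
{'t': 0.0, 'q': array([ 0.9445,  0.5285,  1.4339,  0.    ,  1.1814, -0.1785]), 'qd': array([ 0.0007, -0.0019,  0.0002,  0.0003, -0.0003,  0.0002]), 'tau': array([  0.0006, -44.2357, -17.8021,  -0.0003,   0.0084,   0.    ]), 'tcp_pos': array([0.2702, 0.5628, 0.2473]), 'tool_rot': array([ 0.222 ,  0.975 , -0.001 , -0.0004]), 'force': array([ 0.1715, -0.3014,  0.3143]), 'ft_torque': array([0.0032, 0.0243, 0.0198]), 'finger_gap': 1.0008951638081274}
top 524.9060285145187 [0.4319 0.073  0.8365] [ 0.1708 -0.0068 -0.9853]
side 435.91069154056623 [0.374  0.6614 0.4773] [ 0.2171 -0.787  -0.5775]
wrist 335.6085685225002 [0.2074 0.5943 0.3721] [ 0.2498 -0.1223 -0.9605]
bottle_teat {'point': [363.5, 185.9], 'score': 0.97} [ 0.6579 -0.0032]
bottle_cone {'point': [151.2, 275.6], 'score': 0.78} [0.5151 0.3345]
bottle_cone {'point': [239.8, 215.6], 'score': 0.58} [0.6103 0.1968]
bottle_cone {'point': [285.4, 179.4], 'score': 0.52} [0.6698 0.1237]
bottle_wide {'point': [324.6, 185.1], 'score': 0.75} [0.6597 0.06  ]
bottle_wide {'point': [339.2, 313.7], 'score': 0.63} [0.4528 0.0396]
bottle_square {'point': [402.4, 194.4], 'score': 0.8} [ 0.6431 -0.0659]
full_rack {'point': [344.2, 189.4], 'score': 0.79} [0.6552 0.0277]
empty_rack {'point': [342.4, 311.1], 'score': 0.73} [0.4571 0.034 ]
```

View pics/top0.png

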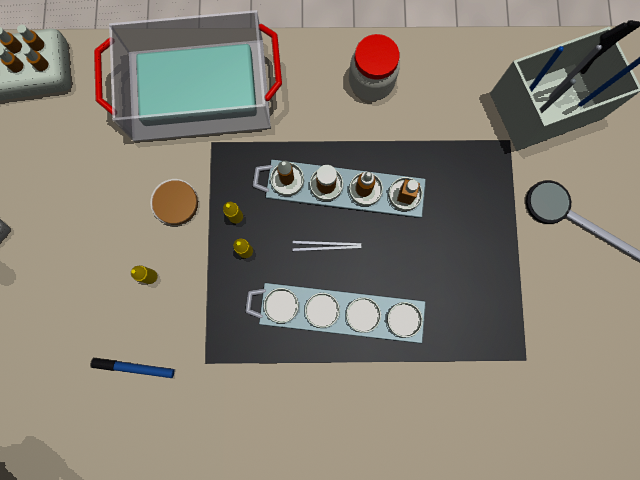

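View pics/side0.png

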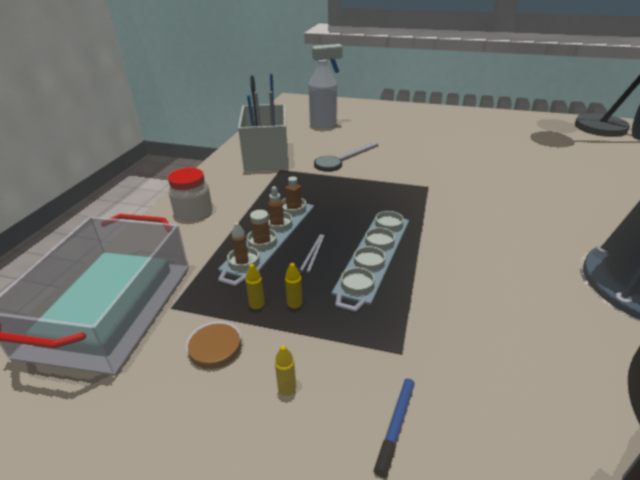

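Both loops are on the left (+y). Full rack from the loop: cone (286,175), wide (326,182), teat (366,185), square (405,193). Empty wells from the loop: (281,305), (321,310), (362,315), (404,320). The yellow cone look-alikes at (232,211), (243,248), (144,273) are not meant. I'll confirm in a crop and measure.

```bash
python3 - <<'E'
from h import *
np.set_printoptions(precision=4,suppress=True)
im=cv2.imread('pics/top0.png'); ci=camera_info('top')
cv2.imwrite('pics/crop0.png',cv2.resize(im[145:350,215:435],None,fx=3,fy=2.9,interpolation=cv2.INTER_CUBIC)[:600])
snapshot('top')
for l in ['seat_teat','seat_cone','seat_wide','seat_square']:
    for r in landmark_of(l,'top')[:4]: print(l,r['score'],r['point'],back(ci,r['point'],.008)[:2])
# empty wells: white blobs
g=im.min(2); m=(g>170).astype(np.uint8); m[:275]=0;m[350:]=0;m[:,:250]=0;m[:,435:]=0
n,_,s,c=cv2.connectedComponentsWithStats(m)
P=[]
for i in range(1,n):
    if s[i,4]>150: P.append(back(ci,c[i],.02)[:2]); print('well',c[i],s[i,4],P[-1])
P=np.array(P); 
if len(P)==4:
    o=P.mean(0); u=P[P[:,1].argmax()]-P[P[:,1].argmin()]; print(o,np.linalg.norm(u),'dir',u/np.linalg.norm(u))
# tray colour segmentation for both
hsv=cv2.cvtColor(im,cv2.COLOR_BGR2HSV); print(hsv[337,300],hsv[212,412],hsv[205,385])
print(manip.sense()['t'])
E
```

```text
seat_teat 0.76 [363.7, 194.0] [ 0.6451 -0.0034]
seat_teat 0.37 [405.4, 195.4] [ 0.6422 -0.0712]
seat_cone 0.8 [288.8, 184.3] [0.6624 0.1183]
seat_cone 0.62 [324.6, 184.3] [0.6619 0.0599]
seat_cone 0.22 [339.3, 311.7] [0.456  0.0393]
seat_wide 0.61 [326.5, 183.6] [0.6631 0.0568]
seat_square 0.91 [405.3, 193.2] [ 0.6458 -0.0712]
well [281.004  305.8844] 744 [0.4654 0.1296]
well [321.2359 310.1051] 780 [0.4584 0.0676]
well [362.5667 314.7876] 824 [0.4506 0.004 ]
well [403.3822 319.9057] 785 [ 0.4422 -0.0586]
[0.4541 0.0356] 0.18959587963955288 dir [0.1225 0.9925]
[110  11  67] [ 98  38 188] [ 96  39 183]
0.7
```

View pics/crop0.png

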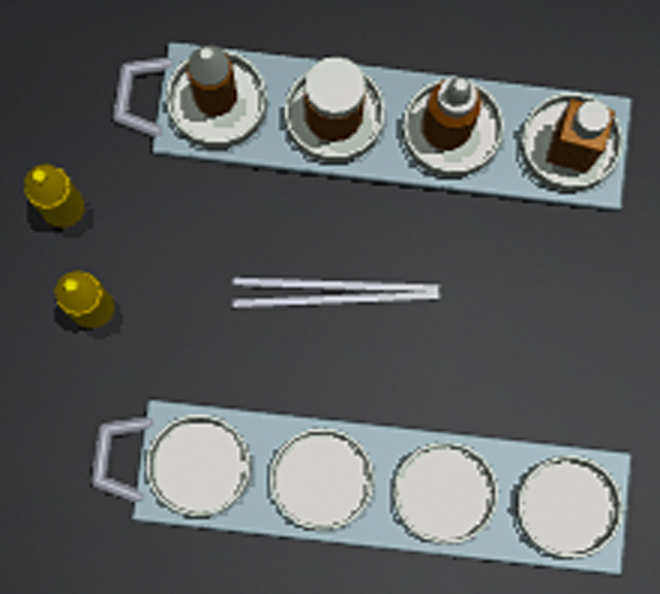

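Confirmed: the amber cone, wide, teat and square bottles run from the loop outward in the upper rack; the yellow ones are separate. The rack row direction is about (0.1225, 0.9925). I'll move above the full rack with the jaws across the row for a closer look.

>>> {"op": "play_rows", "data": {
  "rows": [
    {"x": 39, "y": -53, "z": -2, "roll": -1.245, "grip": 6.5},
    {"x": 39, "y": -53, "z": -2, "roll": -1.245, "grip": 6.5},
    {"x": 39, "y": -53, "z": -2, "roll": -1.245, "grip": 6.5},
    {"x": 39, "y": -53, "z": -2, "roll": -1.245, "grip": 6.5},
    {"x": 39, "y": -53, "z": -2, "roll": -1.245, "grip": 6.5},
    {"x": 39, "y": -53, "z": -2, "roll": -1.245, "grip": 6.5},
    {"x": 39, "y": -53, "z": -2, "roll": -1.245, "grip": 6.5},
    {"x": 39, "y": -53, "z": -2, "roll": -1.245, "grip": 6.5},
    {"x": 39, "y": -53, "z": -2, "roll": -1.245, "grip": 6.5},
    {"x": 39, "y": -53, "z": -2, "roll": -1.245, "grip": 6.5},
    {"x": 39, "y": -53, "z": -2, "roll": -1.245, "grip": 6.5},
    {"x": 39, "y": -53, "z": -2, "roll": -1.245, "grip": 6.5},
    {"x": 39, "y": -53, "z": -2, "roll": -1.245, "grip": 6.5},
    {"x": 39, "y": -53, "z": -2, "roll": -1.245, "grip": 6.5},
    {"x": 39, "y": -53, "z": -2, "roll": -1.245, "grip": 6.5},
    {"x": 39, "y": -53, "z": -2, "roll": -1.245, "grip": 6.5},
    {"x": 39, "y": -53, "z": -2, "roll": -1.245, "grip": 6.5},
    {"x": 39, "y": -53, "z": -2, "roll": -1.245, "grip": 6.5},
    {"x": 39, "y": -53, "z": -2, "roll": -1.245, "grip": 6.5}
  ]
}}

```text
t: 2.6
tcp_pos: [0.6601, 0.0347, 0.2287]
tool_rot: [0.748, 0.663, 0.0, 0.0]
force: [0.7, 0.1, 0.1]
finger_gap: 0.764
```

```bash
cat > look.py <<'E'
from h import *
import sys
np.set_printoptions(precision=4,suppress=True)
s=manip.sense(); ci=camera_info('wrist'); f=sys.argv[1]
im=snap('wrist',f); print(s['t'],s['tcp_pos'],s['tool_rot'],s['finger_gap'],s['force'],-np.array(ci['R']).T@np.array(ci['t']))
for l in sys.argv[2:]:
    for r in landmark_of(l,'wrist')[:2]: print(l,r['score'],r['point'],back(ci,r['point'],.011)[:2])
E
python3 look.py w1 bottle_cone bottle_wide bottle_teat bottle_square
```

```text
2.6 [0.6601 0.0347 0.2287] [0.7483 0.6634 0.0001 0.    ] 0.7639575649541799 [0.7439 0.139  0.0761] [0.669  0.1054 0.3532]
bottle_cone 0.68 [193.4, 61.0] [0.563  0.1876]
bottle_cone 0.59 [322.3, 116.2] [0.6754 0.1256]
bottle_wide 0.93 [317.5, 184.6] [0.6629 0.0611]
bottle_teat 0.83 [317.7, 243.3] [ 0.6555 -0.001 ]
bottle_square 0.57 [315.6, 302.9] [ 0.6447 -0.0706]
```

View pics/w1.png

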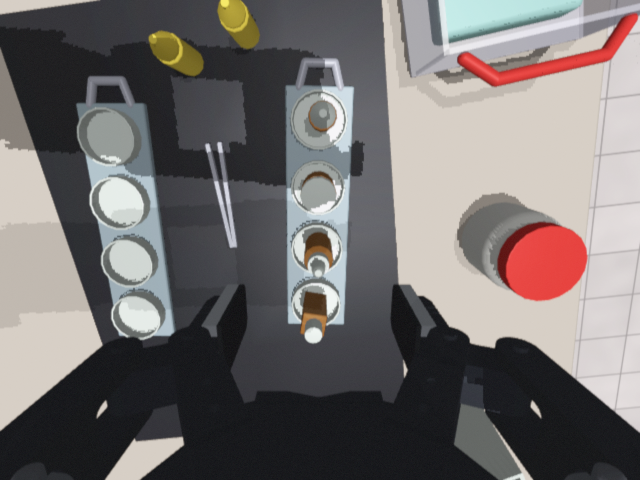

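The wrist view shows the full rack vertical at column 318: cone (322,117), wide (318,188), teat (317,250), square (314,310). The jaws are aligned across the row. Next, the cone.

>>> {"op": "play_rows", "data": {
  "rows": [
    {"x": 0.4, "y": 3, "z": -3, "grip": 5},
    {"x": 0.8, "y": 6, "z": -6, "grip": 5},
    {"x": 1.25, "y": 9, "z": -9.5, "grip": 5},
    {"x": 1.25, "y": 9, "z": -9.9, "grip": 5},
    {"x": 1.25, "y": 9, "z": -9.9, "grip": 5}
  ]
}}

```text
invalid input at $.rows[0]: expected keys grip, x, y, z, roll
```

```bash
python3 look.py w2 bottle_cone; python3 - <<'E'
from h import *
ci=camera_info('wrist');p=manip.sense()['tcp_pos']
for z in (.011,.06,.089): print(z,proj(ci,[p[0],p[1],z]))
E
```

```text
2.85 [0.6605 0.0336 0.2284] [0.7488 0.6628 0.0001 0.0001] 0.7657358810666042 [ 0.6694  0.0014 -0.2809] [0.6696 0.1043 0.3529]
bottle_cone 0.81 [191.8, 62.2] [0.5621 0.1857]
0.011 [317.87319407 210.21922492]
0.06 [317.81024619 221.38916957]
0.089 [317.76277687 229.81248392]
```

View pics/w2.png

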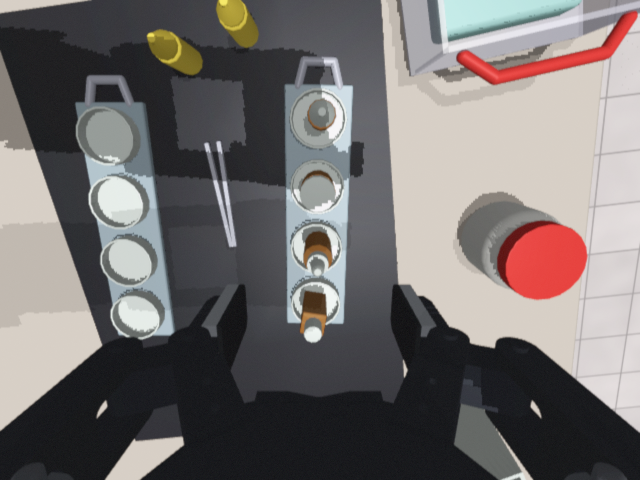

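>>> {"op": "play_rows", "data": {
  "rows": [
    {"x": 0.4, "y": 3, "z": -3, "roll": 0, "grip": 5},
    {"x": 0.8, "y": 6, "z": -6, "roll": 0, "grip": 5},
    {"x": 1.25, "y": 9, "z": -9.5, "roll": 0, "grip": 5},
    {"x": 1.25, "y": 9.1, "z": -9.9, "roll": 0, "grip": 5},
    {"x": 1.25, "y": 9.1, "z": -9.9, "roll": 0, "grip": 5}
  ]
}}

```text
t: 3.45
tcp_pos: [0.6721, 0.1249, 0.1276]
tool_rot: [0.748, 0.663, -0.001, -0.001]
force: [0.4, 0.6, 0.1]
finger_gap: 0.586
```

```bash
python3 look.py w3 bottle_cone; python3 - <<'E'
from h import *
ci=camera_info('wrist');p=manip.sense()['tcp_pos']
for z in (.011,.06,.089): print(z,proj(ci,[p[0],p[1],z]))
E
```

```text
3.45 [0.6721 0.1249 0.1276] [ 0.7483  0.6633 -0.0014 -0.0009] 0.5859246990620237 [0.4417 0.6415 0.1184] [0.6815 0.1957 0.2521]
bottle_cone 0.8 [227.5, 133.3] [0.6192 0.2066]
bottle_cone 0.72 [323.3, 237.3] [0.6759 0.1247]
0.011 [317.38702108 236.6643778 ]
0.06 [317.35630514 258.93234597]
0.089 [317.33052711 277.62049973]
```

View pics/w3.png

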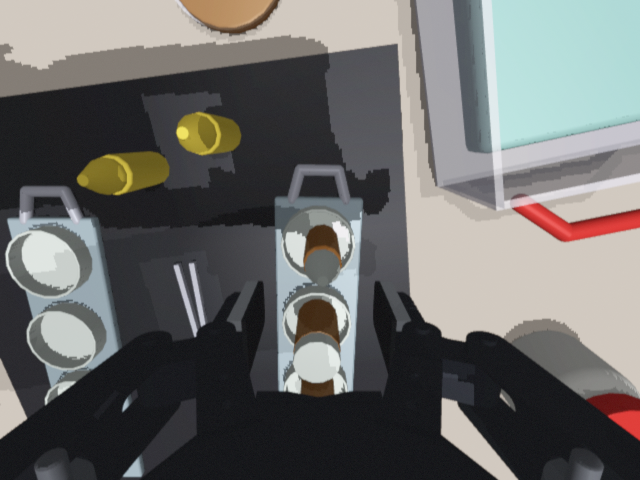

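>>> {"op": "play_rows", "data": {
  "grip_force": 35,
  "rows": [
    {"x": 0.35, "y": 0, "z": -2, "roll": 0, "grip": 5},
    {"x": 0.35, "y": 0, "z": -4, "roll": 0, "grip": 5},
    {"x": 0.35, "y": 0, "z": -6, "roll": 0, "grip": 5},
    {"x": 0.35, "y": 0, "z": -7.5, "roll": 0, "grip": 5},
    {"x": 0.35, "y": 0, "z": -7.9, "roll": 0, "grip": 5},
    {"x": 0.35, "y": 0, "z": -7.9, "roll": 0, "grip": 4},
    {"x": 0.35, "y": 0, "z": -7.9, "roll": 0, "grip": 3.4},
    {"x": 0.35, "y": 0, "z": -7.9, "roll": 0, "grip": 3}
  ]
}}

```text
t: 4.35
tcp_pos: [0.6784, 0.1236, 0.0527]
tool_rot: [0.749, 0.663, 0.002, 0.002]
force: [-0.9, -0.4, 0.1]
finger_gap: 0.35
```

```bash
python3 look.py w4
```

```text
4.35 [0.6784 0.1236 0.0527] [0.749  0.6625 0.0015 0.0016] 0.3504424289860342 [-0.9216 -0.3594  0.1264] [0.687  0.1942 0.1771]
```

View pics/w4.png

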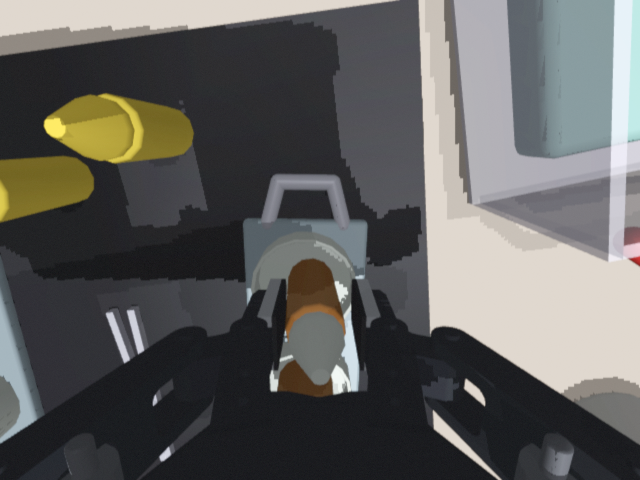

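The cone sits between the pads, centred within about 2 mm. I'll nudge, close and lift.

>>> {"op": "play_rows", "data": {
  "grip_force": 35,
  "rows": [
    {"x": -0.2, "y": 0, "z": -0.4, "roll": 0, "grip": 3},
    {"x": -0.2, "y": 0, "z": -0.4, "roll": 0, "grip": 2.6},
    {"x": -0.2, "y": 0, "z": -0.4, "roll": 0, "grip": 2},
    {"x": -0.2, "y": 0, "z": -0.4, "roll": 0, "grip": 1.5},
    {"x": -0.2, "y": 0, "z": -0.4, "roll": 0, "grip": 1.5},
    {"x": -0.2, "y": 0, "z": -0.4, "roll": 0, "grip": 1.5},
    {"x": -0.2, "y": 0, "z": 0, "roll": 0, "grip": 1.5},
    {"x": -0.2, "y": 0, "z": 1, "roll": 0, "grip": 1.5},
    {"x": -0.2, "y": 0, "z": 2.5, "roll": 0, "grip": 1.5},
    {"x": -0.2, "y": 0, "z": 5, "roll": 0, "grip": 1.5},
    {"x": -0.2, "y": 0, "z": 8, "roll": 0, "grip": 1.5},
    {"x": -0.2, "y": 0, "z": 10.5, "roll": 0, "grip": 1.5},
    {"x": -0.2, "y": 0, "z": 11.5, "roll": 0, "grip": 1.5},
    {"x": -0.2, "y": 0, "z": 11.5, "roll": 0, "grip": 1.5}
  ]
}}

```text
t: 5.8
tcp_pos: [0.6776, 0.1237, 0.1705]
tool_rot: [0.749, 0.663, 0.003, 0.003]
force: [0.2, -1.0, -2.2]
finger_gap: 0.272
```

```bash
python3 look.py w5; python3 -c "
from h import *
snap('side','s5')"
```

```text
5.8 [0.6776 0.1237 0.1705] [0.749  0.6626 0.0034 0.0033] 0.27185205296419845 [ 0.1837 -0.9546 -2.2485] [0.6856 0.1943 0.2951]
```

View pics/w5.png

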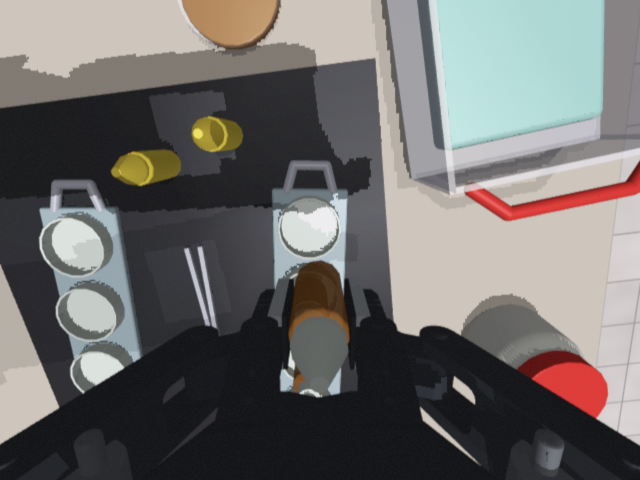

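View pics/s5.png

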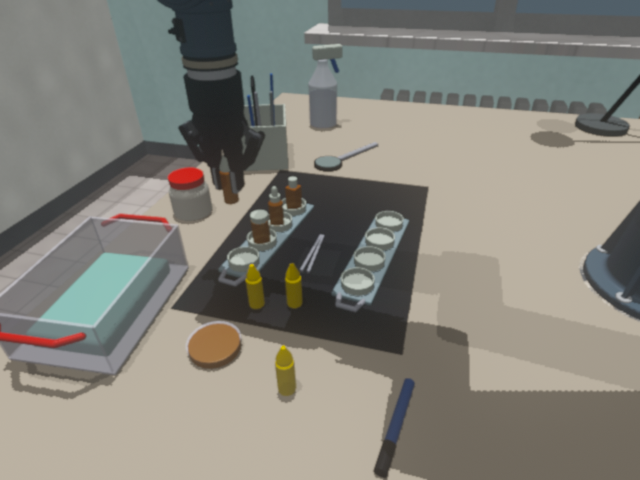

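>>> {"op": "play_rows", "data": {
  "rows": [
    {"x": -0.8, "y": -0.6, "z": 0, "roll": 0, "grip": 1.5},
    {"x": -2.4, "y": -1.9, "z": 0, "roll": 0, "grip": 1.5},
    {"x": -4.8, "y": -3.7, "z": 0, "roll": 0, "grip": 1.5},
    {"x": -7.6, "y": -5.9, "z": 0, "roll": 0, "grip": 1.5},
    {"x": -10.4, "y": -8.1, "z": 0, "roll": 0, "grip": 1.5},
    {"x": -13.2, "y": -10.3, "z": 0, "roll": 0, "grip": 1.5},
    {"x": -16, "y": -12.5, "z": 0, "roll": 0, "grip": 1.5},
    {"x": -18.8, "y": -14.7, "z": 0, "roll": 0, "grip": 1.5},
    {"x": -21, "y": -16.4, "z": 0, "roll": 0, "grip": 1.5},
    {"x": -22.6, "y": -17.6, "z": 0, "roll": 0, "grip": 1.5},
    {"x": -23.5, "y": -18.3, "z": 0, "roll": 0, "grip": 1.5},
    {"x": -23.5, "y": -18.3, "z": -3, "roll": 0, "grip": 1.5},
    {"x": -23.5, "y": -18.3, "z": -6, "roll": 0, "grip": 1.5},
    {"x": -23.5, "y": -18.3, "z": -7.5, "roll": 0, "grip": 1.5},
    {"x": -23.5, "y": -18.3, "z": -7.5, "roll": 0, "grip": 1.5}
  ]
}}

```text
t: 7.4
tcp_pos: [0.439, -0.0589, 0.09]
tool_rot: [0.749, 0.663, -0.0, -0.001]
force: [-0.8, 0.1, -1.1]
finger_gap: 0.27
```

```bash
python3 look.py w6; python3 -c "
from h import *
snap('top','t6')
im=cv2.imread('pics/t6.png')[260:380,320:480];cv2.imwrite('pics/t6c.png',cv2.resize(im,None,fx=4,fy=4))"
```

```text
7.4 [ 0.439  -0.0589  0.09  ] [ 0.7491  0.6625 -0.0003 -0.0013] 0.2697682155506405 [-0.7804  0.0922 -1.1092] [0.4484 0.0116 0.2146]
```

View pics/w6.png

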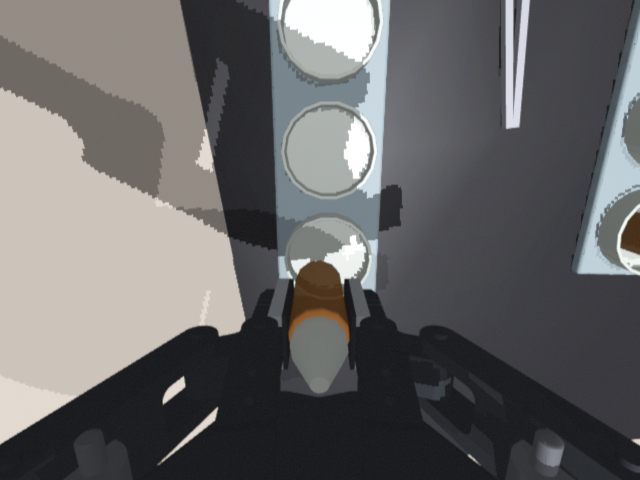

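View pics/t6c.png

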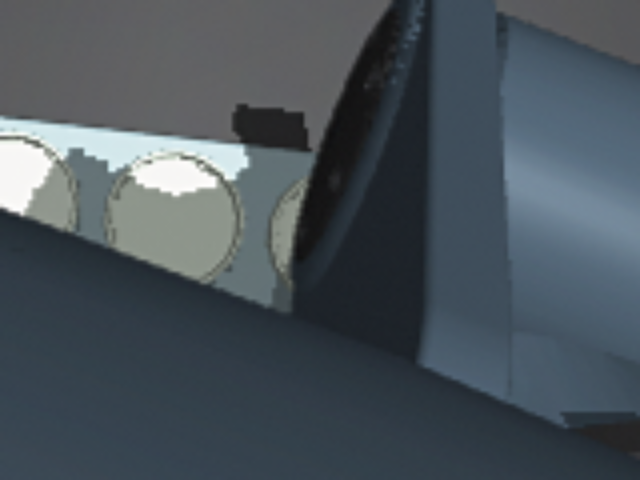

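```bash
python3 - <<'E'
from h import *
ci=camera_info('wrist')
a=back(ci,(329,149.5),.023); print(a, 'width',back(ci,(376,149.5),.023)-back(ci,(282,149.5),.023))
print('far well est', a[:2]-.064*np.array([.1225,.9925]), back(ci,(328,213),.023)-.027*np.array([.1225,.9925,0]))
print(manip.sense()['tcp_pos'])
E
```

```text
[0.4549352  0.00489709 0.023     ] width [ 0.05207523 -0.0064033   0.        ]
far well est [ 0.4470952  -0.05862291] [ 0.44694386 -0.05777472  0.023     ]
[ 0.44044307 -0.05928496  0.09182775]
```

>>> {"op": "play_rows", "data": {
  "rows": [
    {"x": 0.4, "y": 0.1, "z": 0, "roll": 0, "grip": 1.5},
    {"x": 0.7, "y": 0.1, "z": -0.8, "roll": 0, "grip": 1.5},
    {"x": 0.7, "y": 0.1, "z": -2, "roll": 0, "grip": 1.5},
    {"x": 0.7, "y": 0.1, "z": -3, "roll": 0, "grip": 1.5},
    {"x": 0.7, "y": 0.1, "z": -3.5, "roll": 0, "grip": 1.5},
    {"x": 0.7, "y": 0.1, "z": -3.6, "roll": 0, "grip": 1.5},
    {"x": 0.7, "y": 0.1, "z": -3.6, "roll": 0, "grip": 1.5}
  ]
}}

```text
t: 8.2
tcp_pos: [0.4474, -0.0583, 0.0557]
tool_rot: [0.749, 0.663, 0.001, 0.001]
force: [-0.1, 0.4, -0.8]
finger_gap: 0.268
```

```bash
python3 look.py w7; 
```

```text
8.2 [ 0.4474 -0.0583  0.0557] [0.749  0.6626 0.0007 0.0005] 0.26806811852849194 [-0.14    0.3626 -0.7987] [0.4563 0.0124 0.1802]
```

View pics/w7.png

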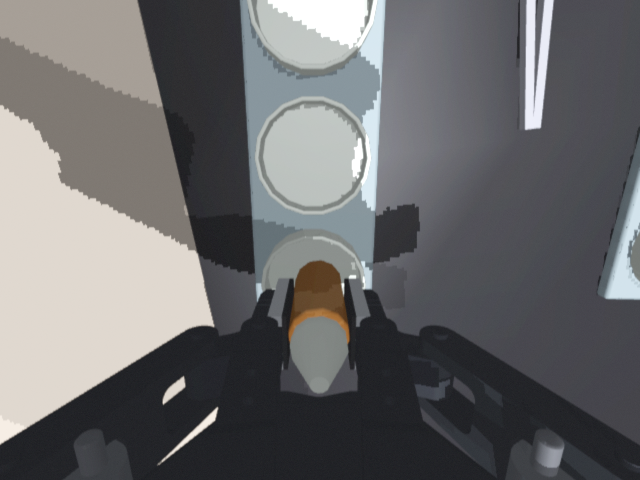

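The cone bottle hangs inside the far well, about 3 mm off centre. Lowering to contact.

>>> {"op": "play_rows", "data": {
  "rows": [
    {"x": -0.1, "y": 0, "z": -0.1, "roll": 0, "grip": 1.5},
    {"x": -0.2, "y": 0, "z": -0.2, "roll": 0, "grip": 1.5},
    {"x": -0.2, "y": 0, "z": -0.3, "roll": 0, "grip": 1.5},
    {"x": -0.2, "y": 0, "z": -0.4, "roll": 0, "grip": 1.5},
    {"x": -0.2, "y": 0, "z": -0.4, "roll": 0, "grip": 1.5}
  ]
}}

```text
t: 8.75
tcp_pos: [0.4456, -0.0583, 0.0519]
tool_rot: [0.749, 0.663, 0.001, 0.001]
force: [-0.5, 0.2, -0.7]
finger_gap: 0.27
```

```bash
python3 -c "
from h import *
s=manip.sense();print(s['tcp_pos'],s['force'])"
```

```text
[ 0.44555674 -0.05832001  0.05185543] [-0.51523467  0.22898825 -0.72137125]
```

Still free (force unchanged); continue in 1 mm steps.

>>> {"op": "play_rows", "data": {
  "rows": [
    {"x": 0, "y": 0, "z": -0.1, "roll": 0, "grip": 1.5},
    {"x": 0, "y": 0, "z": -0.2, "roll": 0, "grip": 1.5},
    {"x": 0, "y": 0, "z": -0.2, "roll": 0, "grip": 1.5}
  ]
}}

```text
t: 9.05
tcp_pos: [0.4455, -0.0583, 0.0497]
tool_rot: [0.749, 0.663, 0.001, 0.001]
force: [-0.7, 0.7, 0.0]
finger_gap: 0.265
```

>>> {"op": "play_rows", "data": {
  "rows": [
    {"x": 0, "y": 0, "z": -0.1, "roll": 0, "grip": 1.5},
    {"x": 0, "y": 0, "z": -0.1, "roll": 0, "grip": 1.5}
  ]
}}

```text
t: 9.25
tcp_pos: [0.4455, -0.0583, 0.0487]
tool_rot: [0.749, 0.663, 0.001, 0.001]
force: [-0.3, -0.1, -0.8]
finger_gap: 0.27
```

>>> {"op": "play_rows", "data": {
  "rows": [
    {"x": 0, "y": 0, "z": -0.1, "roll": 0, "grip": 1.5},
    {"x": 0, "y": 0, "z": -0.1, "roll": 0, "grip": 1.5}
  ]
}}

```text
t: 9.45
tcp_pos: [0.4455, -0.0583, 0.0486]
tool_rot: [0.749, 0.663, 0.001, 0.001]
force: [-1.6, 0.9, 10.6]
finger_gap: 0.271
```

```bash
python3 look.py w8; python3 -c "
from h import *
im=snap('side','s8')[180:330,330:450];cv2.imwrite('pics/s8c.png',cv2.resize(im[:,:,::-1],None,fx=4,fy=4))"
```

```text
9.45 [ 0.4455 -0.0583  0.0486] [0.749  0.6626 0.0008 0.0009] 0.27086739019055944 [-1.6437  0.866  10.6378] [0.4543 0.0124 0.173 ]
```

View pics/s8c.png

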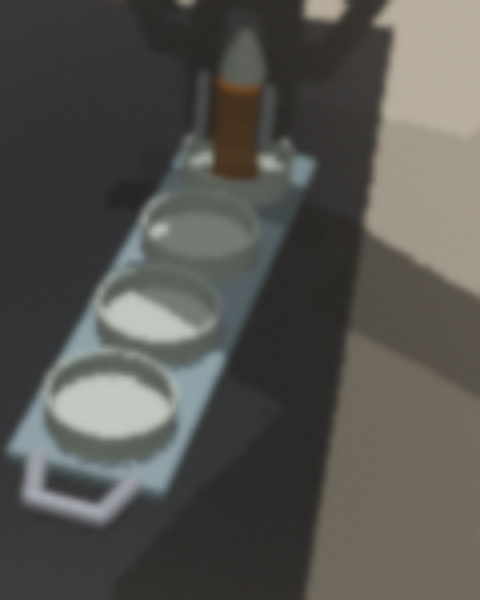

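Contact at z=0.0486 with 10.6 N, bottle upright. Release, lift, and go to the wide bottle.

>>> {"op": "play_rows", "data": {
  "rows": [
    {"x": 0, "y": 0, "z": 0.1, "roll": 0, "grip": 2.8},
    {"x": 0, "y": 0, "z": 0.1, "roll": 0, "grip": 3.6},
    {"x": 0, "y": 0, "z": 0.1, "roll": 0, "grip": 4.6},
    {"x": 0, "y": 0, "z": 0.5, "roll": 0, "grip": 4.6},
    {"x": 0, "y": 0, "z": 2.5, "roll": 0, "grip": 5},
    {"x": 0, "y": 0, "z": 6.5, "roll": 0, "grip": 6},
    {"x": 0, "y": 0, "z": 10.5, "roll": 0, "grip": 6},
    {"x": 3, "y": 1.5, "z": 12, "roll": 0, "grip": 6},
    {"x": 7, "y": 3.8, "z": 12, "roll": 0, "grip": 6},
    {"x": 11, "y": 6, "z": 12, "roll": 0, "grip": 6},
    {"x": 15, "y": 8.2, "z": 12, "roll": 0, "grip": 6},
    {"x": 19, "y": 10.4, "z": 12, "roll": 0, "grip": 6},
    {"x": 21.8, "y": 11.9, "z": 11, "roll": 0, "grip": 6},
    {"x": 21.8, "y": 11.9, "z": 8, "roll": 0, "grip": 6},
    {"x": 21.8, "y": 11.9, "z": 8, "roll": 0, "grip": 6}
  ]
}}

```text
t: 11.05
tcp_pos: [0.6606, 0.0616, 0.1243]
tool_rot: [0.749, 0.663, -0.002, -0.002]
force: [-1.6, 0.6, -0.8]
finger_gap: 0.702
```

```bash
python3 look.py w9 bottle_wide; python3 -c "
from h import *
im=snap('side','s9')"
```

```text
11.05 [0.6606 0.0616 0.1243] [ 0.7485  0.6631 -0.0024 -0.0024] 0.7016399449430897 [-1.5829  0.5973 -0.7852] [0.6705 0.1322 0.2488]
bottle_wide 0.8 [321.9, 241.2] [0.6627 0.0596]
```

View pics/w9.png

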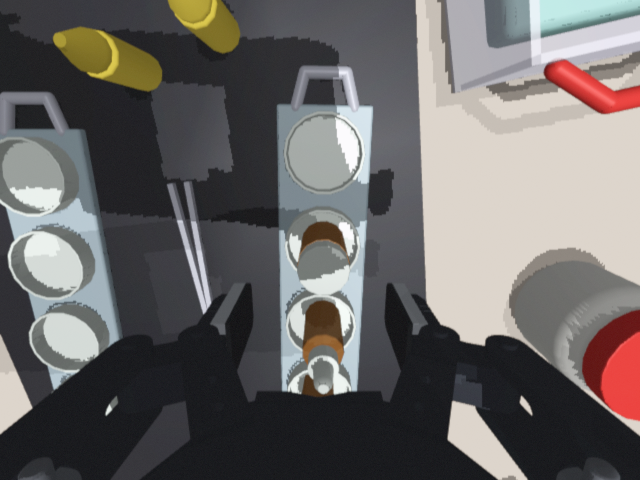

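View pics/s9.png

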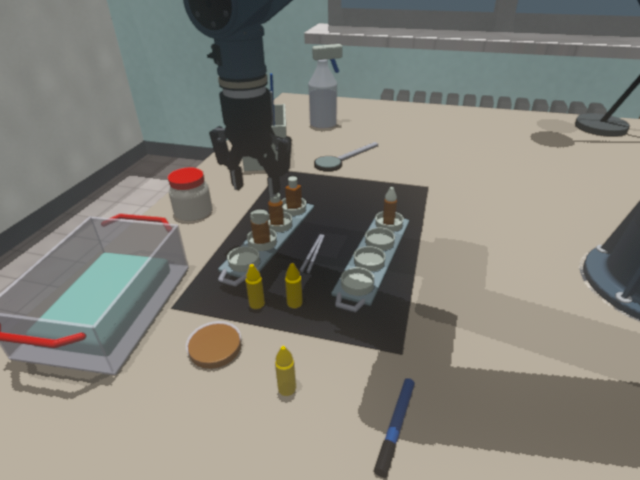

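The cone stands in the far well (side view 390,210). The wide bottle is 3 mm to the right of the jaw centre; descend with a correction.

>>> {"op": "play_rows", "data": {
  "grip_force": 35,
  "rows": [
    {"x": 0.3, "y": -0.15, "z": -1.5, "roll": 0, "grip": 6},
    {"x": 0.3, "y": -0.15, "z": -3.5, "roll": 0, "grip": 6},
    {"x": 0.3, "y": -0.15, "z": -5.5, "roll": 0, "grip": 5.5},
    {"x": 0.3, "y": -0.15, "z": -7.2, "roll": 0, "grip": 5},
    {"x": 0.3, "y": -0.15, "z": -7.6, "roll": 0, "grip": 4.5},
    {"x": 0.3, "y": -0.15, "z": -7.6, "roll": 0, "grip": 4},
    {"x": 0.3, "y": -0.15, "z": -7.6, "roll": 0, "grip": 3.8}
  ]
}}

```text
t: 11.9
tcp_pos: [0.6665, 0.0588, 0.0536]
tool_rot: [0.749, 0.662, 0.001, 0.001]
force: [0.1, -0.3, -0.4]
finger_gap: 0.446
```

```bash
python3 look.py w10
```

```text
11.9 [0.6665 0.0588 0.0536] [0.7491 0.6625 0.001  0.0011] 0.44567538919204236 [ 0.0681 -0.3497 -0.4206] [0.6753 0.1295 0.1781]
```

View pics/w10.png

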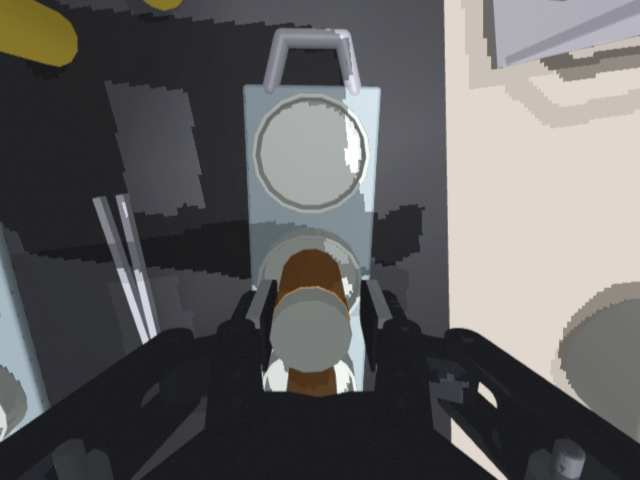

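The wide bottle is between the pads, 3 mm left of centre; correct, lower, close and lift.

>>> {"op": "play_rows", "data": {
  "grip_force": 35,
  "rows": [
    {"x": -0.25, "y": 0, "z": -0.4, "roll": 0, "grip": 3.8},
    {"x": -0.3, "y": 0, "z": -0.6, "roll": 0, "grip": 3.8},
    {"x": -0.3, "y": 0, "z": -0.6, "roll": 0, "grip": 3.3},
    {"x": -0.3, "y": 0, "z": -0.6, "roll": 0, "grip": 2.8},
    {"x": -0.3, "y": 0, "z": -0.6, "roll": 0, "grip": 2.3},
    {"x": -0.3, "y": 0, "z": -0.6, "roll": 0, "grip": 2.3},
    {"x": -0.3, "y": 0, "z": -0.6, "roll": 0, "grip": 2.3}
  ]
}}

```text
t: 12.65
tcp_pos: [0.6638, 0.0589, 0.048]
tool_rot: [0.749, 0.662, 0.001, 0.001]
force: [-1.5, 0.2, 1.4]
finger_gap: 0.352
```

>>> {"op": "play_rows", "data": {
  "rows": [
    {"x": 0, "y": 0, "z": 0.5, "roll": 0, "grip": 2.3},
    {"x": 0, "y": 0, "z": 2, "roll": 0, "grip": 2.3},
    {"x": 0, "y": 0, "z": 4.5, "roll": 0, "grip": 2.3},
    {"x": 0, "y": 0, "z": 7.5, "roll": 0, "grip": 2.3},
    {"x": -0.5, "y": -0.1, "z": 9.5, "roll": 0, "grip": 2.3},
    {"x": -2, "y": -0.5, "z": 10.5, "roll": 0, "grip": 2.3},
    {"x": -4.5, "y": -1.2, "z": 11, "roll": 0, "grip": 2.3},
    {"x": -7.5, "y": -1.9, "z": 11, "roll": 0, "grip": 2.3},
    {"x": -10.5, "y": -2.7, "z": 11, "roll": 0, "grip": 2.3},
    {"x": -13.5, "y": -3.4, "z": 11, "roll": 0, "grip": 2.3},
    {"x": -16.5, "y": -4.2, "z": 10.5, "roll": 0, "grip": 2.3},
    {"x": -19, "y": -4.9, "z": 9.5, "roll": 0, "grip": 2.3},
    {"x": -20.5, "y": -5.3, "z": 8, "roll": 0, "grip": 2.3},
    {"x": -21.1, "y": -5.4, "z": 6, "roll": 0, "grip": 2.3},
    {"x": -21.1, "y": -5.4, "z": 4.5, "roll": 0, "grip": 2.3},
    {"x": -21.1, "y": -5.4, "z": 4, "roll": 0, "grip": 2.3},
    {"x": -21.1, "y": -5.4, "z": 4, "roll": 0, "grip": 2.3}
  ]
}}

```text
t: 14.35
tcp_pos: [0.4532, 0.0047, 0.0882]
tool_rot: [0.749, 0.662, 0.001, 0.002]
force: [-0.2, -0.3, -0.2]
finger_gap: 0.353
```

```bash
python3 look.py w11
```

```text
14.35 [0.4532 0.0047 0.0882] [0.7491 0.6625 0.0013 0.0015] 0.35260793124455786 [-0.1629 -0.2631 -0.2231] [0.4619 0.0754 0.2127]
```

View pics/w11.png

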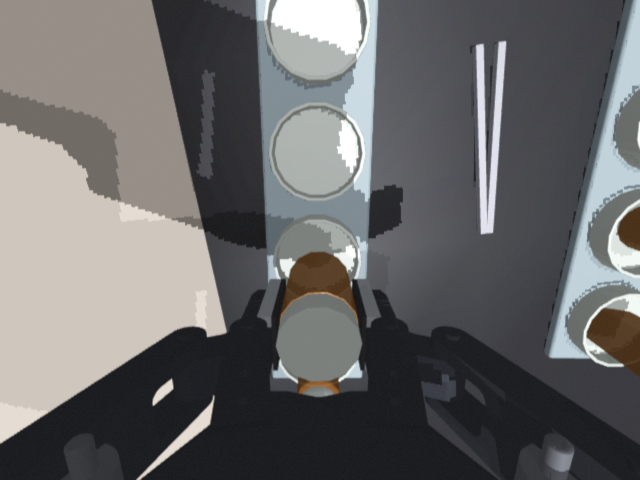

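Centred on the third well (columns 318 vs 317). Lower to the grip height.

>>> {"op": "play_rows", "data": {
  "rows": [
    {"x": 0, "y": 0, "z": -1, "roll": 0, "grip": 2.3},
    {"x": 0, "y": 0, "z": -2.2, "roll": 0, "grip": 2.3},
    {"x": 0, "y": 0, "z": -3, "roll": 0, "grip": 2.3},
    {"x": 0, "y": 0, "z": -3.5, "roll": 0, "grip": 2.3},
    {"x": 0, "y": 0, "z": -3.7, "roll": 0, "grip": 2.3},
    {"x": 0, "y": 0, "z": -3.8, "roll": 0, "grip": 2.3},
    {"x": 0, "y": 0, "z": -3.9, "roll": 0, "grip": 2.3},
    {"x": 0, "y": 0, "z": -4, "roll": 0, "grip": 2.3},
    {"x": 0, "y": 0, "z": -4, "roll": 0, "grip": 2.3}
  ]
}}

```text
t: 15.3
tcp_pos: [0.4536, 0.0047, 0.0487]
tool_rot: [0.749, 0.663, 0.002, 0.002]
force: [-0.1, 0.3, -0.5]
finger_gap: 0.354
```

>>> {"op": "play_rows", "data": {
  "rows": [
    {"x": 0, "y": 0, "z": -0.1, "roll": 0, "grip": 2.3},
    {"x": 0, "y": 0, "z": -0.1, "roll": 0, "grip": 2.3}
  ]
}}

```text
t: 15.5
tcp_pos: [0.4537, 0.0047, 0.048]
tool_rot: [0.749, 0.663, 0.002, 0.002]
force: [-0.2, -0.5, 2.2]
finger_gap: 0.358
```

Contact (+2.2 N). Release, lift, and go to the teat bottle.

>>> {"op": "play_rows", "data": {
  "rows": [
    {"x": 0, "y": 0, "z": 0, "roll": 0, "grip": 3.5},
    {"x": 0, "y": 0, "z": 0, "roll": 0, "grip": 4.2},
    {"x": 0, "y": 0, "z": 0, "roll": 0, "grip": 5},
    {"x": 0, "y": 0, "z": 0.5, "roll": 0, "grip": 5},
    {"x": 0, "y": 0, "z": 2.5, "roll": 0, "grip": 5.5},
    {"x": 0, "y": 0, "z": 6.5, "roll": 0, "grip": 5.5},
    {"x": 0, "y": 0, "z": 10.5, "roll": 0, "grip": 5.5},
    {"x": 3.5, "y": 0, "z": 11, "roll": 0, "grip": 5.5},
    {"x": 7.5, "y": -0.2, "z": 11, "roll": 0, "grip": 5.5},
    {"x": 11.5, "y": -0.4, "z": 11, "roll": 0, "grip": 5.5},
    {"x": 15.5, "y": -0.5, "z": 11, "roll": 0, "grip": 5.5},
    {"x": 18.5, "y": -0.6, "z": 11, "roll": 0, "grip": 5.5},
    {"x": 20.2, "y": -0.6, "z": 10, "roll": 0, "grip": 5.5},
    {"x": 20.2, "y": -0.6, "z": 8.2, "roll": 0, "grip": 5.5},
    {"x": 20.2, "y": -0.6, "z": 8.2, "roll": 0, "grip": 5.5}
  ]
}}

```text
t: 17.0
tcp_pos: [0.6539, -0.001, 0.1275]
tool_rot: [0.749, 0.663, -0.0, -0.0]
force: [-0.7, 0.0, 0.0]
finger_gap: 0.64
```

```bash
python3 look.py w12 bottle_teat; python3 -c "
from h import *
im=snap('side','s12')"
```

```text
17.0 [ 0.6539 -0.001   0.1275] [ 0.749   0.6626 -0.     -0.0001] 0.6400814970103088 [-0.729   0.0444  0.0166] [0.663  0.0696 0.252 ]
bottle_teat 0.95 [319.4, 237.3] [ 0.6552 -0.0007]
```

View pics/w12.png

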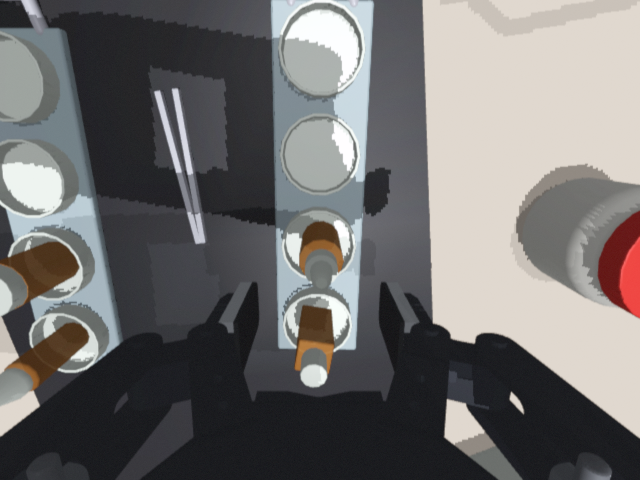

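View pics/s12.png

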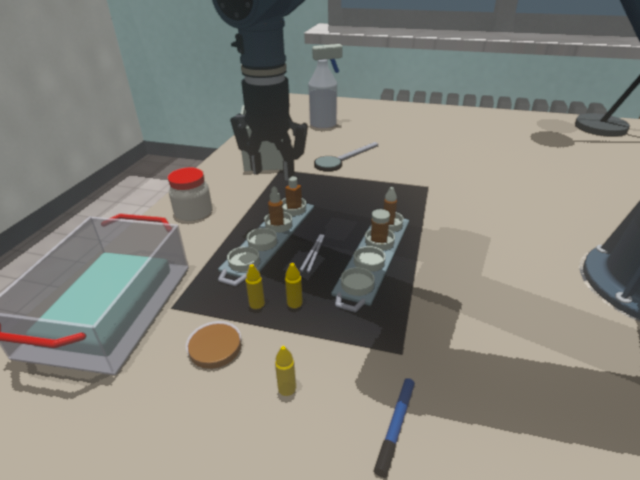

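Cone and wide both stand in the empty rack. Teat is 2 mm right of the jaw centre. Descend with settling rows, then close.

>>> {"op": "play_rows", "data": {
  "grip_force": 35,
  "rows": [
    {"x": 0.2, "y": 0, "z": -1.5, "roll": 0, "grip": 5.5},
    {"x": 0.2, "y": 0, "z": -3.5, "roll": 0, "grip": 5.5},
    {"x": 0.2, "y": 0, "z": -5.5, "roll": 0, "grip": 5.5},
    {"x": 0.2, "y": 0, "z": -7, "roll": 0, "grip": 5},
    {"x": 0.2, "y": 0, "z": -7.8, "roll": 0, "grip": 4.5},
    {"x": 0.2, "y": 0, "z": -8, "roll": 0, "grip": 4},
    {"x": 0.2, "y": 0, "z": -8, "roll": 0, "grip": 3.8},
    {"x": 0.2, "y": 0, "z": -8, "roll": 0, "grip": 3.6},
    {"x": 0.2, "y": 0, "z": -8, "roll": 0, "grip": 3.6}
  ]
}}

```text
t: 18.05
tcp_pos: [0.658, -0.0013, 0.0513]
tool_rot: [0.749, 0.663, 0.002, 0.003]
force: [0.3, -0.8, -0.2]
finger_gap: 0.42
```

```bash
python3 look.py w13
```

```text
18.05 [ 0.658  -0.0013  0.0513] [0.749  0.6625 0.0023 0.0028] 0.41980151980848734 [ 0.276  -0.7501 -0.1869] [0.6662 0.0694 0.1758]
```

View pics/w13.png

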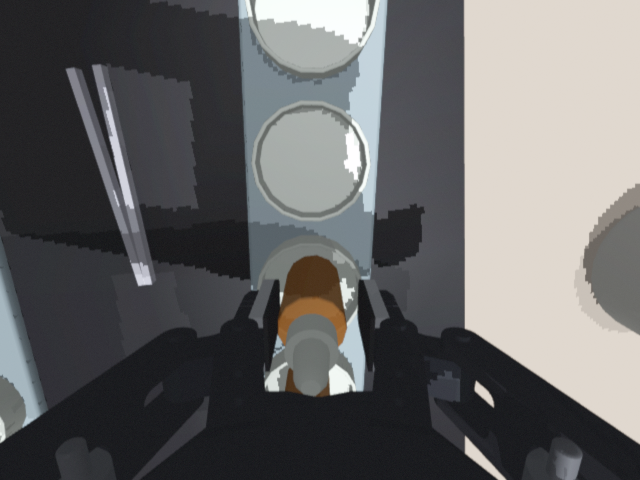

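Teat is between the pads, 2–3 mm left of centre; correct and close.

>>> {"op": "play_rows", "data": {
  "grip_force": 35,
  "rows": [
    {"x": -0.25, "y": 0, "z": -0.3, "roll": 0, "grip": 3.6},
    {"x": -0.25, "y": 0, "z": -0.35, "roll": 0, "grip": 3.4},
    {"x": -0.25, "y": 0, "z": -0.35, "roll": 0, "grip": 3},
    {"x": -0.25, "y": 0, "z": -0.35, "roll": 0, "grip": 2.5},
    {"x": -0.25, "y": 0, "z": -0.35, "roll": 0, "grip": 1.9},
    {"x": -0.25, "y": 0, "z": -0.35, "roll": 0, "grip": 1.9},
    {"x": -0.25, "y": 0, "z": -0.35, "roll": 0, "grip": 1.9}
  ]
}}

```text
t: 18.8
tcp_pos: [0.6554, -0.0013, 0.0479]
tool_rot: [0.749, 0.663, 0.002, 0.003]
force: [-0.5, -0.3, 0.6]
finger_gap: 0.312
```

>>> {"op": "play_rows", "data": {
  "rows": [
    {"x": 0, "y": 0, "z": 0.5, "roll": 0, "grip": 1.9},
    {"x": 0, "y": 0, "z": 2, "roll": 0, "grip": 1.9},
    {"x": 0, "y": 0, "z": 4.5, "roll": 0, "grip": 1.9},
    {"x": 0, "y": 0, "z": 7.5, "roll": 0, "grip": 1.9},
    {"x": -0.5, "y": 0.2, "z": 9.5, "roll": 0, "grip": 1.9},
    {"x": -2, "y": 0.7, "z": 10.5, "roll": 0, "grip": 1.9},
    {"x": -4.5, "y": 1.6, "z": 11, "roll": 0, "grip": 1.9},
    {"x": -7.5, "y": 2.7, "z": 11, "roll": 0, "grip": 1.9},
    {"x": -10.5, "y": 3.8, "z": 11, "roll": 0, "grip": 1.9},
    {"x": -13.5, "y": 4.9, "z": 11, "roll": 0, "grip": 1.9},
    {"x": -16, "y": 5.8, "z": 10.5, "roll": 0, "grip": 1.9},
    {"x": -18, "y": 6.5, "z": 9.5, "roll": 0, "grip": 1.9},
    {"x": -19.2, "y": 6.9, "z": 8, "roll": 0, "grip": 1.9},
    {"x": -19.5, "y": 7, "z": 6, "roll": 0, "grip": 1.9},
    {"x": -19.5, "y": 7, "z": 4.5, "roll": 0, "grip": 1.9},
    {"x": -19.5, "y": 7, "z": 4, "roll": 0, "grip": 1.9},
    {"x": -19.5, "y": 7, "z": 4, "roll": 0, "grip": 1.9}
  ]
}}

```text
t: 20.5
tcp_pos: [0.4607, 0.0686, 0.088]
tool_rot: [0.749, 0.663, 0.002, 0.003]
force: [-0.3, -1.1, -0.7]
finger_gap: 0.314
```

```bash
python3 look.py w14
```

```text
20.5 [0.4607 0.0686 0.088 ] [0.749  0.6625 0.0023 0.0027] 0.313732617217892 [-0.3355 -1.1393 -0.7075] [0.469  0.1394 0.2125]
```

View pics/w14.png

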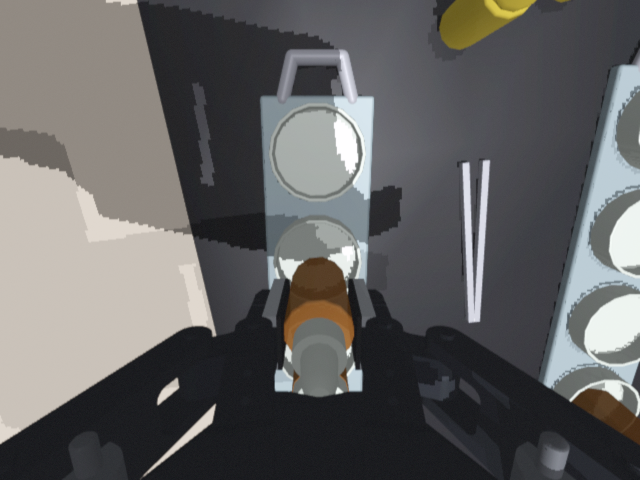

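The teat bottle is centred over the second well (columns 319 vs 317). Lower.

>>> {"op": "play_rows", "data": {
  "rows": [
    {"x": 0, "y": 0, "z": -1, "roll": 0, "grip": 1.9},
    {"x": 0, "y": 0, "z": -2.2, "roll": 0, "grip": 1.9},
    {"x": 0, "y": 0, "z": -3, "roll": 0, "grip": 1.9},
    {"x": 0, "y": 0, "z": -3.5, "roll": 0, "grip": 1.9},
    {"x": 0, "y": 0, "z": -3.7, "roll": 0, "grip": 1.9},
    {"x": 0, "y": 0, "z": -3.8, "roll": 0, "grip": 1.9},
    {"x": 0, "y": 0, "z": -3.9, "roll": 0, "grip": 1.9},
    {"x": 0, "y": 0, "z": -4, "roll": 0, "grip": 1.9},
    {"x": 0, "y": 0, "z": -4, "roll": 0, "grip": 1.9}
  ]
}}

```text
t: 21.45
tcp_pos: [0.4611, 0.0686, 0.0485]
tool_rot: [0.749, 0.663, 0.003, 0.003]
force: [0.5, -0.2, -1.8]
finger_gap: 0.315
```

>>> {"op": "play_rows", "data": {
  "rows": [
    {"x": 0, "y": 0, "z": -0.1, "roll": 0, "grip": 1.9},
    {"x": 0, "y": 0, "z": -0.1, "roll": 0, "grip": 1.9}
  ]
}}

```text
t: 21.65
tcp_pos: [0.4612, 0.0686, 0.0478]
tool_rot: [0.749, 0.663, 0.003, 0.003]
force: [0.6, -0.7, 1.8]
finger_gap: 0.314
```

Contact (+1.8 N). Release, lift, go to the square bottle.

>>> {"op": "play_rows", "data": {
  "rows": [
    {"x": 0, "y": 0, "z": 0, "roll": 0, "grip": 3.2},
    {"x": 0, "y": 0, "z": 0, "roll": 0, "grip": 4},
    {"x": 0, "y": 0, "z": 0, "roll": 0, "grip": 4.8},
    {"x": 0, "y": 0, "z": 0.5, "roll": 0, "grip": 5},
    {"x": 0, "y": 0, "z": 2.5, "roll": 0, "grip": 5.5},
    {"x": 0, "y": 0, "z": 6.5, "roll": 0, "grip": 5.5},
    {"x": 0, "y": 0, "z": 10.5, "roll": 0, "grip": 5.5},
    {"x": 3, "y": -2.2, "z": 12, "roll": 0, "grip": 5.5},
    {"x": 6.5, "y": -4.8, "z": 12, "roll": 0, "grip": 5.5},
    {"x": 10, "y": -7.4, "z": 12, "roll": 0, "grip": 5.5},
    {"x": 13.5, "y": -10, "z": 11, "roll": 0, "grip": 5.5},
    {"x": 16.5, "y": -12.3, "z": 10, "roll": 0, "grip": 5.5},
    {"x": 18.4, "y": -13.7, "z": 8.5, "roll": 0, "grip": 5.5},
    {"x": 18.4, "y": -13.7, "z": 8, "roll": 0, "grip": 5.5},
    {"x": 18.4, "y": -13.7, "z": 8, "roll": 0, "grip": 5.5},
    {"x": 18.4, "y": -13.7, "z": 8, "roll": 0, "grip": 5.5}
  ]
}}

```text
t: 23.25
tcp_pos: [0.6438, -0.0674, 0.1279]
tool_rot: [0.749, 0.663, 0.002, 0.002]
force: [0.6, 0.5, 0.1]
finger_gap: 0.642
```

```bash
python3 look.py w15 bottle_square; python3 -c "
from h import *
im=snap('side','s15')"
```

```text
23.25 [ 0.6438 -0.0674  0.1279] [0.7488 0.6628 0.0024 0.0025] 0.6419910254647857 [0.6367 0.4968 0.0576] [0.6521 0.0033 0.2524]
bottle_square 0.77 [316.4, 237.5] [ 0.6436 -0.0672]
```

View pics/w15.png

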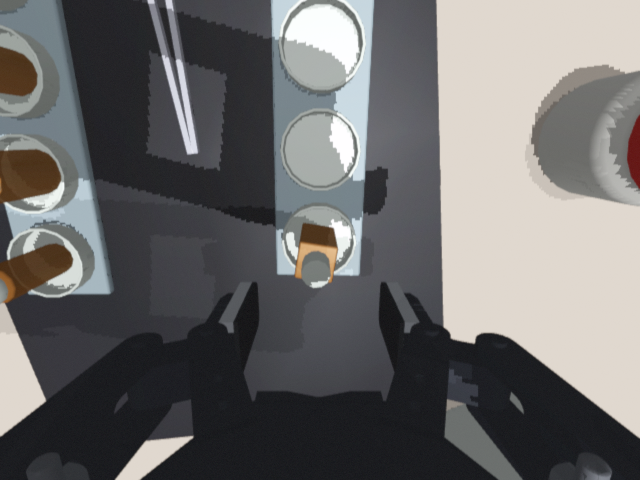

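View pics/s15.png

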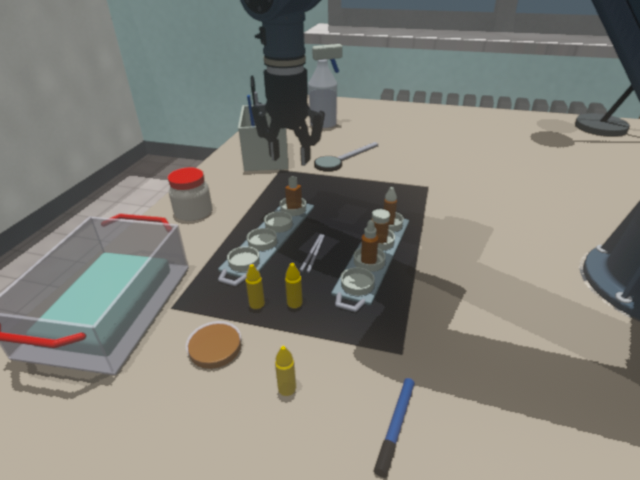

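Three are placed upright. The square bottle is centred at column 316; check its yaw in an enlarged crop.

```bash
python3 -c "
import cv2
im=cv2.imread('pics/w15.png')[205:300,270:370];cv2.imwrite('pics/w15c.png',cv2.resize(im,None,fx=6,fy=6,interpolation=cv2.INTER_CUBIC))"
```

```text
(no output)
```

View pics/w15c.png

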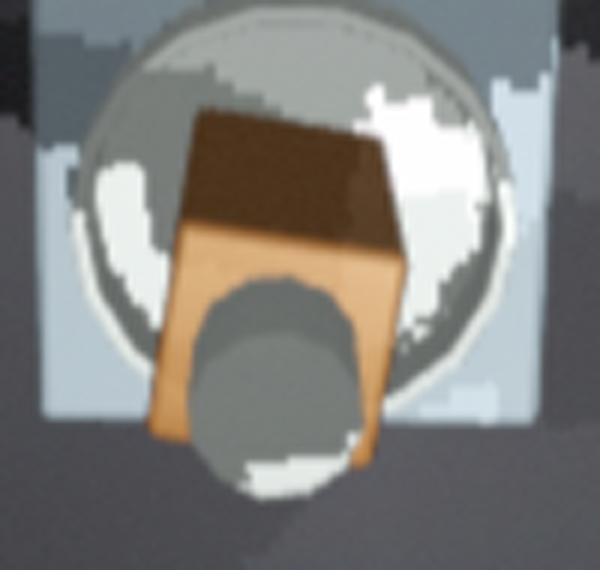

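```bash
python3 -c "
from h import *
ci=camera_info('wrist')
q=[back(ci,(270+x/6,205+y/6),.061)[:2] for x,y in [(180,222),(405,262),(365,465),(150,432)]]
print(q,np.mean(q,0))
for a,b in [(0,1),(3,2),(0,3),(1,2)]:
  d=q[b]-q[a];print(np.linalg.norm(d),np.arctan2(d[1],d[0]))
y=manip.sense()['tool_rot'];print('jaw',np.arctan2(y[1]**2-y[0]**2,2*y[0]*y[1]))"
```

```text
[array([ 0.63633843, -0.05458482]), array([ 0.65819865, -0.06156152]), array([ 0.65175036, -0.08306091]), array([ 0.63018993, -0.07661928])] [ 0.64411934 -0.06895663]
0.02294653771674592 -0.3089320969703126
0.022502152070255528 -0.29032896376421546
0.022876219021250588 -1.8429145911616847
0.022445585701690175 -1.8621876915898081
jaw -0.12138068681174925
```

The square is turned −0.165 rad from the jaws, centre (0.644, −0.069). Match it and descend.

>>> {"op": "play_rows", "data": {
  "grip_force": 35,
  "rows": [
    {"x": 0, "y": -0.1, "z": -1, "roll": -0.1, "grip": 5.5},
    {"x": 0, "y": -0.15, "z": -2.5, "roll": -0.165, "grip": 5.5},
    {"x": 0, "y": -0.15, "z": -4.5, "roll": -0.165, "grip": 5.5},
    {"x": 0, "y": -0.15, "z": -6.5, "roll": -0.165, "grip": 5},
    {"x": 0, "y": -0.15, "z": -7.7, "roll": -0.165, "grip": 4.5},
    {"x": 0, "y": -0.15, "z": -8, "roll": -0.165, "grip": 4},
    {"x": 0, "y": -0.15, "z": -8, "roll": -0.165, "grip": 3.8},
    {"x": 0, "y": -0.15, "z": -8, "roll": -0.165, "grip": 3.6},
    {"x": 0, "y": -0.15, "z": -8, "roll": -0.165, "grip": 3.6}
  ]
}}

```text
t: 24.3
tcp_pos: [0.6455, -0.0691, 0.0498]
tool_rot: [0.801, 0.599, 0.003, 0.005]
force: [-0.0, -0.2, -0.3]
finger_gap: 0.422
```

```bash
python3 look.py w16
```

```text
24.3 [ 0.6455 -0.0691  0.0498] [0.8007 0.599  0.0033 0.0046] 0.42232257619399743 [-0.0182 -0.2269 -0.3392] [ 0.6646 -0.0005  0.1743]
```

View pics/w16.png

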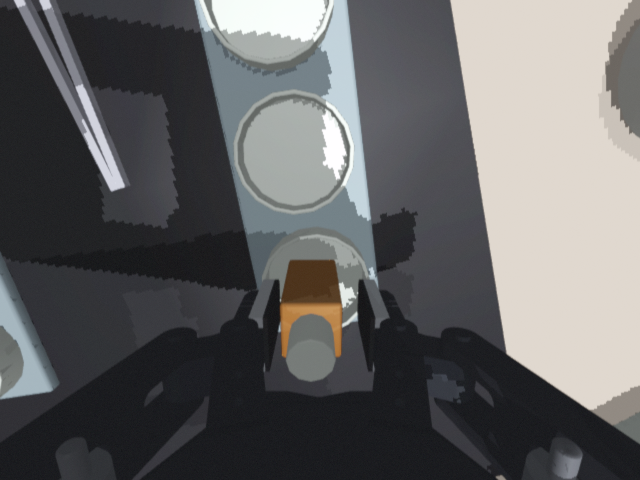

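The faces are parallel to the pads, 3 mm left of centre. Correct and close.

>>> {"op": "play_rows", "data": {
  "grip_force": 35,
  "rows": [
    {"x": -0.25, "y": 0.08, "z": -0.2, "roll": 0, "grip": 3.6},
    {"x": -0.3, "y": 0.08, "z": -0.2, "roll": 0, "grip": 3.4},
    {"x": -0.3, "y": 0.08, "z": -0.2, "roll": 0, "grip": 3},
    {"x": -0.3, "y": 0.08, "z": -0.2, "roll": 0, "grip": 2.5},
    {"x": -0.3, "y": 0.08, "z": -0.2, "roll": 0, "grip": 1.6},
    {"x": -0.3, "y": 0.08, "z": -0.2, "roll": 0, "grip": 1.6},
    {"x": -0.3, "y": 0.08, "z": -0.2, "roll": 0, "grip": 1.6}
  ]
}}

```text
t: 25.05
tcp_pos: [0.6424, -0.0684, 0.0479]
tool_rot: [0.801, 0.599, 0.003, 0.005]
force: [0.2, 1.1, 1.8]
finger_gap: 0.275
```

>>> {"op": "play_rows", "data": {
  "rows": [
    {"x": 0, "y": 0, "z": 0.5, "roll": 0, "grip": 1.6},
    {"x": 0, "y": 0, "z": 2, "roll": 0, "grip": 1.6},
    {"x": 0, "y": 0, "z": 4.5, "roll": 0, "grip": 1.6},
    {"x": 0, "y": 0, "z": 7.5, "roll": 0, "grip": 1.6},
    {"x": -0.4, "y": 0.4, "z": 9.5, "roll": 0.03, "grip": 1.6},
    {"x": -1.5, "y": 1.7, "z": 10.5, "roll": 0.06, "grip": 1.6},
    {"x": -3.5, "y": 4, "z": 11, "roll": 0.09, "grip": 1.6},
    {"x": -5.8, "y": 6.7, "z": 11, "roll": 0.12, "grip": 1.6},
    {"x": -8.2, "y": 9.4, "z": 11, "roll": 0.15, "grip": 1.6},
    {"x": -10.6, "y": 12.2, "z": 11, "roll": 0.165, "grip": 1.6},
    {"x": -13, "y": 15, "z": 11, "roll": 0.165, "grip": 1.6},
    {"x": -15.2, "y": 17.5, "z": 11, "roll": 0.165, "grip": 1.6},
    {"x": -16.7, "y": 19.2, "z": 10, "roll": 0.165, "grip": 1.6},
    {"x": -17.4, "y": 20, "z": 8, "roll": 0.165, "grip": 1.6},
    {"x": -17.4, "y": 20, "z": 6, "roll": 0.165, "grip": 1.6},
    {"x": -17.4, "y": 20, "z": 4.5, "roll": 0.165, "grip": 1.6},
    {"x": -17.4, "y": 20, "z": 4, "roll": 0.165, "grip": 1.6},
    {"x": -17.4, "y": 20, "z": 4, "roll": 0.165, "grip": 1.6}
  ]
}}

```text
t: 26.85
tcp_pos: [0.4673, 0.1319, 0.0875]
tool_rot: [0.748, 0.663, 0.003, 0.004]
force: [-0.6, 0.1, -0.4]
finger_gap: 0.277
```

```bash
python3 look.py w17
```

```text
26.85 [0.4673 0.1319 0.0875] [0.7485 0.6632 0.0028 0.0035] 0.27665958994245443 [-0.6033  0.0615 -0.4154] [0.4752 0.2027 0.212 ]
```

View pics/w17.png

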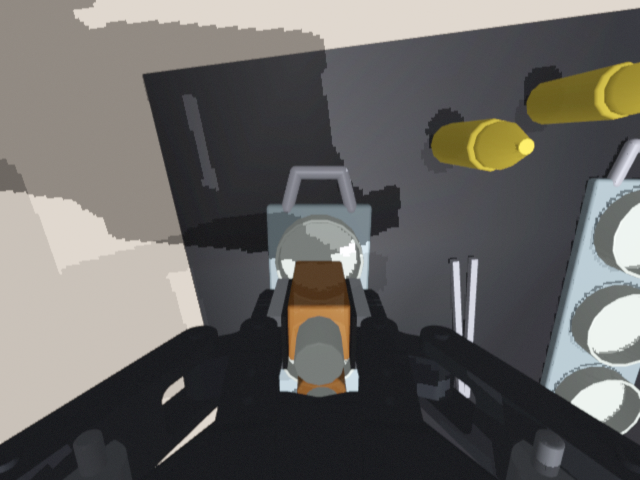

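The square bottle is centred over the well nearest the loop (319 vs 318). Lower.

>>> {"op": "play_rows", "data": {
  "rows": [
    {"x": 0, "y": 0, "z": -1, "roll": 0, "grip": 1.6},
    {"x": 0, "y": 0, "z": -2.2, "roll": 0, "grip": 1.6},
    {"x": 0, "y": 0, "z": -3, "roll": 0, "grip": 1.6},
    {"x": 0, "y": 0, "z": -3.5, "roll": 0, "grip": 1.6},
    {"x": 0, "y": 0, "z": -3.7, "roll": 0, "grip": 1.6},
    {"x": 0, "y": 0, "z": -3.8, "roll": 0, "grip": 1.6},
    {"x": 0, "y": 0, "z": -3.9, "roll": 0, "grip": 1.6},
    {"x": 0, "y": 0, "z": -3.9, "roll": 0, "grip": 1.6}
  ]
}}

```text
t: 27.7
tcp_pos: [0.4681, 0.1318, 0.0492]
tool_rot: [0.749, 0.663, 0.004, 0.004]
force: [0.7, -0.0, -0.2]
finger_gap: 0.275
```

>>> {"op": "play_rows", "data": {
  "rows": [
    {"x": 0, "y": 0, "z": -0.1, "roll": 0, "grip": 1.6},
    {"x": 0, "y": 0, "z": -0.1, "roll": 0, "grip": 1.6}
  ]
}}

```text
t: 27.9
tcp_pos: [0.4682, 0.1318, 0.0483]
tool_rot: [0.749, 0.663, 0.004, 0.004]
force: [0.9, 0.8, 0.1]
finger_gap: 0.273
```

>>> {"op": "play_rows", "data": {
  "rows": [
    {"x": 0, "y": 0, "z": -0.1, "roll": 0, "grip": 1.6},
    {"x": 0, "y": 0, "z": -0.1, "roll": 0, "grip": 1.6}
  ]
}}

```text
t: 28.1
tcp_pos: [0.4683, 0.1318, 0.0478]
tool_rot: [0.749, 0.663, 0.004, 0.004]
force: [-1.2, 1.0, 4.3]
finger_gap: 0.28
```

Contact (+4.3 N). Release and retreat.

>>> {"op": "play_rows", "data": {
  "rows": [
    {"x": 0, "y": 0, "z": 0, "roll": 0, "grip": 2.9},
    {"x": 0, "y": 0, "z": 0, "roll": 0, "grip": 3.6},
    {"x": 0, "y": 0, "z": 0, "roll": 0, "grip": 4.6},
    {"x": 0, "y": 0, "z": 0.5, "roll": 0, "grip": 5},
    {"x": 0, "y": 0, "z": 2.5, "roll": 0, "grip": 5.5},
    {"x": 0, "y": 0, "z": 6.5, "roll": 0, "grip": 5.5},
    {"x": 0, "y": 0, "z": 11, "roll": 0, "grip": 5.5},
    {"x": 0, "y": 3, "z": 15, "roll": 0, "grip": 5.5},
    {"x": -2, "y": 8, "z": 18, "roll": 0, "grip": 5.5},
    {"x": -4, "y": 12, "z": 19, "roll": 0, "grip": 5.5},
    {"x": -6, "y": 16, "z": 19, "roll": 0, "grip": 5.5},
    {"x": -8, "y": 20, "z": 19, "roll": 0, "grip": 5.5},
    {"x": -10, "y": 24, "z": 19, "roll": 0, "grip": 5.5},
    {"x": -12, "y": 28, "z": 19, "roll": 0, "grip": 5.5},
    {"x": -12, "y": 28, "z": 19, "roll": 0, "grip": 5.5},
    {"x": -12, "y": 28, "z": 19, "roll": 0, "grip": 5.5}
  ]
}}

```text
t: 29.7
tcp_pos: [0.3473, 0.4123, 0.2378]
tool_rot: [0.748, 0.664, 0.004, 0.005]
force: [-0.1, -0.1, 0.5]
finger_gap: 0.642
```

```bash
python3 -c "
from h import *
a=snap('side','sf')[160:320,200:440]; b=snap('top','tf')[140:360,210:440]
cv2.imwrite('pics/f.png',np.hstack([cv2.resize(a,(450,300)),cv2.resize(b,(314,300))])[:,:,::-1])"
```

```text
(no output)
```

View pics/f.png

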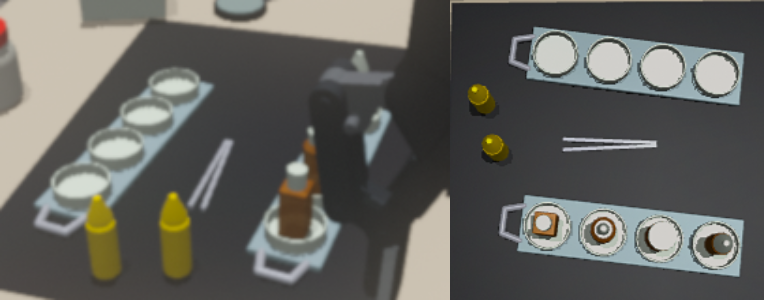

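From the loop: square, teat, wide, cone. All four stand upright in their wells, and the full rack is empty.

```bash
python3 -c "
from station import *
print(sign_off())"
```

```text
the job is handed in; nothing more can be done
None
```

All four bottles are now in the empty rack in reverse order, and I handed the job in at about 30 s of robot time. From the wire loop outward they stand square, teat, wide, cone.

- **Placing:** I lowered each bottle in roughly 1 mm steps until the floor pushed back, with readings of about 11 N for the cone, 2 N for the wide and teat, and 4 N for the square. I then opened the jaws before lifting away.
- **Final check:** The last top view shows one upright bottle in each well of the target rack. The other rack is empty and the yellow look-alikes are untouched. In the last side view the arm hides the two middle wells and part of the farthest, so for those I rely on the top view and on the earlier side views, which showed cone, wide and teat standing.
- **Disagreement:** The top and wrist cameras differed by about 4 mm in x. I followed the wrist camera, and the bottles sat within about 3 mm of the well centres before the final lowering.

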